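# Open the child-safe tablet box

## Robot

A 6-joint arm with a two-finger parallel gripper is mounted at the origin on a cart in front of the work surface, level with it; the furniture and walls round the work are solid. World frame = base frame: x ahead of the robot, y to its left, z up, the work surface at z = 0. Lengths are in mm, angles in rad, forces in N, time in s.
With the tool pointing down it reaches from about 375 to 900 mm from the base axis. Payload 3.1 kg.
Tool frame: the origin (TCP) lies between the finger pads; the fingertips stand r.finger_overhang ahead of it and the grasp point (between the pads) is the TCP (r.finger_overhang is the distance from the TCP to the fingertips, in mm); z points along the fingers, y is the line along which they close (so a half turn about z gives the same grasp; the last joint's range is limited). The gripper opens to 87 mm and grips with 3 to 60 N. Pads are 19 mm wide; open, the fingers measure 117 mm over their backs; the gripper's body (75 mm by 190 mm) begins 51 mm behind the grasp point.
Start: joints at [-1.433, 0.527, 1.433, -0, 1.181, -0.178], TCP at [194.133, -594.061, 206.948] pointing down, gripper open.
Joint ranges: [-3.08, 3.08], [-0.75, 2.2], [0.22, 2.44], [-1.43, 4.57], [0, 2.65], [-2.85, 2.85]. Speed limits (rad/s): [2.79, 2.79, 3.14, 3.14, 3.14, 3.14].

## Interface

Orientations are given as a rotation vector (axis times angle).
In Python, from bench import r, hand, cams, ticket gives the robot as it stands. The module is installed in compiled form; this text tells all that it offers. Calls block until the motion is done:
- r.reach(position, orientation): joint-space move of the TCP to a pose.
- r.move_straight(position, rot=None, rate=150): straight line of the TCP; rot=None keeps the orientation; rate is the mean speed in mm/s.
- r.move_joints(angles): joint-space move.
- hand.move_gripper(opening, effort=None): finger opening in mm; effort is the grip in N (None keeps the last); returns when the fingers have stopped.
- r.pause(seconds).
- r.inverse_kinematics(position, orientation): joint angles nearest the present ones, or None.
- r.read_state(): the state.
- cams.camera(name): name is "side" or "top" or "wrist"; returns a dict with "img" (400x640x3 uint8, red, green, blue), "K" (3x3 intrinsics, pixels), "R" (3x3) and "t" (3): a world point X has camera coordinates R X + t. Camera axes: x right, y down, z forward; pixel columns grow to the right and rows downward; lengths in mm; the calibration is good to about 2 mm. A picture is of the moment at which its call begins. There is no depth.
A pose or a line that the arm cannot do raises r.Unreachable and nothing moves.
- ticket.hand_in(): hands the job in; it is judged then, once.
The state is a dict: "time_s": time; "joints": joint angles; "joint_vel": joint speeds; "tau": joint torques, N m; "eef_pos": TCP position; "orientation": TCP orientation; "contact_force": force on the tool from outside, world axes, zero at the start; "torque": the same for the moment, N m; "finger_gap": finger opening in mm; "grasp_force": force on a finger pad.
Only numpy, scipy, OpenCV 4.12 (cv2) and the standard library are available. Lean on these libraries where they do the work, as an engineer would, in place of code of your own. Each camera call takes 0.05 s, during which the arm holds its last target. There are 200 camera calls.

## Task

Open the child-safe box of dishwasher tablets. With a fingertip, press the red spring button down through the window in the green lid and, keeping it down, push the lid along by the window's far edge, off the tablets, until it is fully open and the button springs up again behind it; then take the finger away. Only press and push, gently: pinch and lift nothing, and leave the other things on the worktop where they are.

Things in the scene. Friction and masses are not known exactly. Their poses are not given: they have to be found in the camera images.
- tablet_box: White plastic box fixed to the worktop, 130 mm (its x) by 255 mm (its y, from -95 to +160 mm), 77 mm high over the two lips that hold the lid's long sides. Origin on the worktop under the centre of the red button. The lid covers the tablets on the -y side and slides open along +y, over an empty deck.
- box_lid (a joint): Sliding green lid, 12 mm thick, top 70 mm above the worktop, captive under the lips. 0 = shut as found, grows in m along the box's +y as it opens; fully open from about 0.110, end stop 0.116. While up, the button blocks it both ways (4 mm of play); it passes when the button is down by more than 10 mm. It slides with 2 to 4 N, some more while the button rubs below it.
- button (a joint): Travel of the red spring button in m: 0 = up, grows as it is pressed down, stop at 0.018. About 3 N starts it, 5.5 N holds it at 0.011, 7 N at the stop. Let go too early it springs up in the window again; once the lid's solid part lies over it, the lid keeps it down.
- button_top (a point): Centre of the flat top of the red button, 40 mm (box x) by 42 mm (box y); moves with it. 68 mm above the worktop when up, 2 mm below the lid's top.
- lid_window (a point): Centre of the lid's only window, level with the lid's top; moves with the lid; at the start the red button stands in it. 52 mm (box x) by 50 mm (box y), through the whole lid. The edge to push is 25 mm from it along box +y. A fingertip in it travels freely above the deck, whose top is 40 mm above the worktop, up to the end wall (inner face 155 mm from the button).
- lid_tail (a point): Middle of the lid's rear (-y) end, level with its top, 89 mm behind the window's centre; moves with the lid. Once this end has passed the button's far (+y) edge the button springs up behind it and holds the lid open.
- tablets (a point): Centre of the tablet compartment, 60 mm from the button along the box's -y, at the tops of the blue and white tablets (25 mm above the worktop); under the lid at the start.
- jar_honey: Bystander: small glass jar with a red cap, about 60 mm wide, 86 mm high; origin under its centre. Stands loose behind the box.
- pepper_pot: Bystander: glass pot with a green cap, 46 mm wide, 106 mm high; origin under its centre. Stands loose behind the box.
- mug_2: Bystander: plain green mug, 81 x 89 mm, 72 mm high; origin under its centre. Stands loose left of the box.
- jar_mustard: Bystander: glass jar with a red cap, 66 mm wide, 100 mm high; origin under its centre. Stands loose farther back.

How it is judged:
By the outcome, as a careful person would: the job done as asked, in the order asked, and still so for the second after the job is handed in, with the robot touching nothing.
It also fails if it takes over 38 s, if anything falls off the work surface, if the arm or the gripper's body presses on something with over 40 N, if the wrist force passes 120 N, or if a joint passes its speed limit or range.

## Working session

There is one attempt and no reset: what is moved stays moved. The work goes in short steps, each a Python script; the robot and the scene stay as the last script left them, time stands still between calls to the robot, and variables do not carry over. Pictures are saved under pics/ and viewed, at most 12 in all, crops included, and the job is handed in when it is done.

```bash
mkdir -p pics
python3 - <<'E'
from bench import r,cams
import cv2,json
for n in("side","top"):
    c=cams.camera(n); cv2.imwrite(f"pics/{n}0.png",c["img"][:,:,::-1]); print(n,c["K"],c["R"],c["t"])
print(r.finger_overhang,r.read_state())
E
```

```text
side [[419.46076962   0.         324.49579735]
 [  0.         419.46076962 200.04629383]
 [  0.           0.           1.        ]] [[ 0.99757739 -0.06810641 -0.01417262]
 [-0.06378429 -0.81417779 -0.57710146]
 [ 0.02776527  0.57660736 -0.81654947]] [-596.02333275  226.37451786  993.07373658]
top [[390.01480373   0.         318.61275587]
 [  0.         390.01480373 203.39118391]
 [  0.           0.           1.        ]] [[-0.02168439 -0.99972468  0.00896381]
 [-0.99596688  0.02082037 -0.08727244]
 [ 0.08706179 -0.0108201  -0.99614415]] [156.27938244 577.26132935 933.38625513]
19.0 {'time_s': 0.1, 'joints': array([-1.43350694e+00,  5.28401273e-01,  1.43376810e+00, -2.50096608e-05,
        1.18142593e+00, -1.78477976e-01]), 'joint_vel': array([-0.00131982, -0.00260465, -0.00347221, -0.00201077,  0.00171306,
       -0.00057111]), 'tau': array([-1.19935744e-04, -4.40983629e+01, -1.77151680e+01,  6.34056260e-02,
        5.33848896e-02, -4.07481366e-05]), 'eef_pos': array([ 194.02816843, -593.3858666 ,  206.05421817]), 'orientation': array([-3.10053814e+00, -4.93647978e-01, -2.84400702e-05]), 'contact_force': array([-0.07075281,  0.43751788,  0.54262952]), 'torque': array([ 0.00388965,  0.00352741, -0.00609802]), 'grasp_force': 0.0, 'finger_gap': 86.82136074045023}
```

View pics/top0.png

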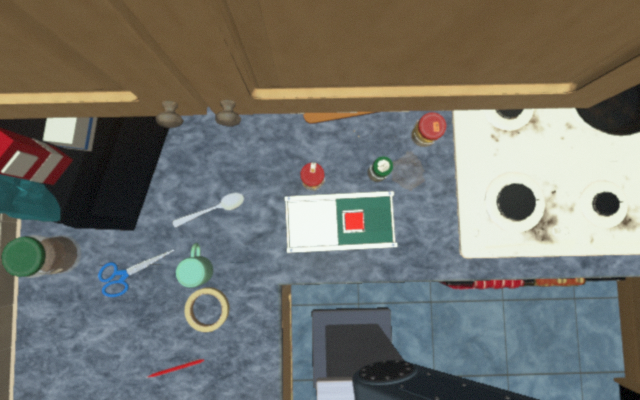

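View pics/side0.png

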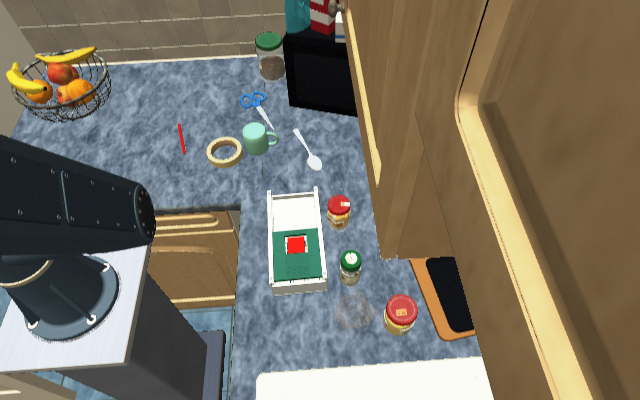

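The box lies nearly along world +y (left in the top picture), with the lid at right, the red button at about (353,221) in top and (297,244) in side.

```bash
cat > h.py <<'E'
import numpy as np,cv2
from bench import r,cams,hand,ticket
def ray(c,uv,z):
    d=c["R"].T@np.linalg.solve(c["K"],[*uv,1]); o=-c["R"].T@c["t"]
    return o+d*(z-o[2])/d[2]
def red(c,box):
    u0,v0,u1,v1=box; i=c["img"][v0:v1,u0:u1].astype(int)
    m=(i[...,0]>150)&(i[...,1]<70)&(i[...,2]<70)
    v,u=np.nonzero(m); return u.mean()+u0,v.mean()+v0,len(u)
E
python3 - <<'E'
from h import *
for n,b,cr in(("top",(335,205,372,238),(270,180,410,260)),("side",(280,230,312,258),(255,180,345,300))):
    c=cams.camera(n); p=red(c,b); print(n,p,ray(c,p[:2],68))
    k=5
    if n=="top": cv2.imwrite(f"pics/{n}c.png",cv2.resize(c["img"][cr[1]:cr[3],cr[0]:cr[2],::-1],None,fx=k,fy=k,interpolation=cv2.INTER_CUBIC))
E
```

```text
top (np.float64(353.73708920187795), np.float64(220.32863849765258), 213) [535.21433306  63.20625381  68.        ]
side (np.float64(295.7570850202429), np.float64(245.05263157894737), 247) [534.69037189  58.03235044  68.        ]
```

View pics/topc.png

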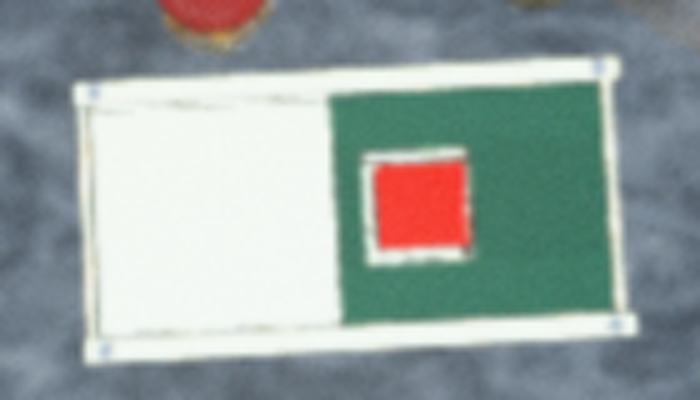

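The box corners over the lips read (285,197), (394,191.6), (397.4,247), (287.6,252.6) in the full top picture; the red button stands in the window.

Run:
```python
from h import *
from scipy.spatial.transform import Rotation as Ro
c=cams.camera("top")
P=[ray(c,p,77)[:2] for p in((285,197),(394,191.6),(397.4,247),(287.6,252.6))]
fl,fr,nr,nl=P; e=(fl+nl-fr-nr)/2; L=np.linalg.norm(e); Y=e/L; W=np.linalg.norm((fl+fr-nl-nr)/2)
ctr=sum(P)/4; print(L,W,Y,"button from corners",ctr-Y*32.5)
b=np.r_[(np.array([535,60.6])+ctr-Y*32.5)/2]; print(b)
y=np.r_[Y,0]; z=np.array([0,0,-1.])
best=None
q0=r.read_state()["joints"]
for s in(1,-1):
    R=np.c_[np.cross(s*y,z),s*y,z]; rv=Ro.from_matrix(R).as_rotvec()
    q=r.inverse_kinematics([*b,160],rv); print(s,q)
    if q is not None and (best is None or abs(q[5])<abs(best[0][5])): best=(q,rv)
np.savez("pose.npz",b=b,Y=Y,rv=best[1])
hand.move_gripper(0,20)
r.reach([*b,160],best[1]); s=r.read_state(); print(s["time_s"],s["eef_pos"],s["contact_force"],s["finger_gap"])
for n in("side","wrist"):
    c=cams.camera(n); cv2.imwrite(f"pics/{n}1.png",c["img"][:,:,::-1])
```

```text
253.52896472099906 128.45947598394298 [-0.02883586  0.99958416] button from corners [532.82623447  60.98515476]
[533.91311724  60.79257738]
1 [-9.46881755e-02  4.73658794e-01  1.70124687e+00 -4.44089210e-16
  9.66686991e-01 -1.69432436e+00]
-1 [-9.46881755e-02  4.73658794e-01  1.70124687e+00 -4.44089210e-16
  9.66686991e-01  1.44726829e+00]
4.3917 [534.27206594  60.01491766 160.04581659] [-0.94105422  0.19551727 -0.24419878] 0.3975666418716195
```

View pics/wrist1.png

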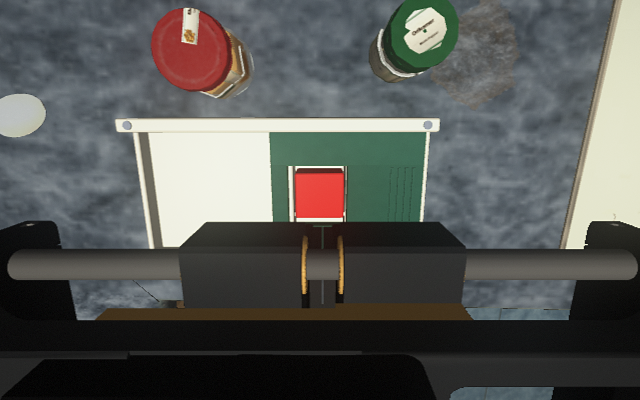

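View pics/side1.png

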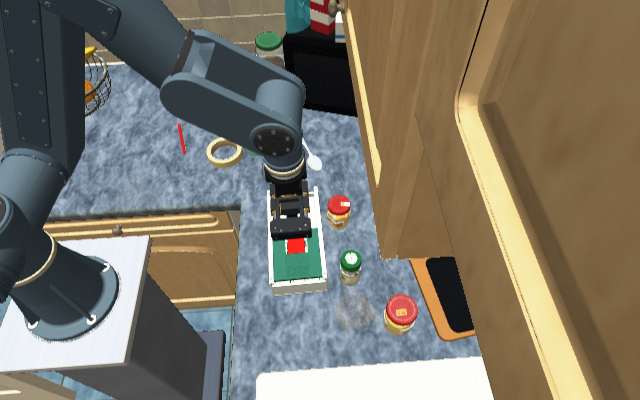

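The wrist view shows the button (320,195) laterally centred on the closed fingers (322), and the path is clear. Pressing now.

Run:
```python
from h import *
d=np.load("pose.npz"); b,Y=d["b"],d["Y"]
r.move_straight([*b,92],rate=80)
f0=r.read_state()["contact_force"]
for z in(86,80,76,72.5):
    r.move_straight([*b,z],rate=20); r.pause(.15); s=r.read_state(); print(z,s["eef_pos"],s["contact_force"]-f0,s["time_s"])
```

```text
86 [534.00118451  60.76308549  86.06417585] [ 0.26218694 -0.5425611  -0.87246547] 6.0917
80 [533.97334111  60.79227686  80.00960912] [ 0.12023847 -0.32769896 -0.79098602] 6.6917
76 [533.94105763  60.7871181   75.99828499] [-0.22269072 -0.45014498 -1.32106364] 7.1917
72.5 [533.9333734   60.81515547  72.49590856] [ 0.04769975 -0.41559999 -0.0897676 ] 7.6667
```

Run:
```python
from h import *
print(r.read_state()["contact_force"])
a=cams.camera("wrist")["img"]; b=cams.camera("side")["img"][190:310,230:370]
cv2.imwrite("pics/w2.png",np.vstack([a[100:350,100:540],cv2.resize(b,(440,350),interpolation=cv2.INTER_CUBIC)])[:,:,::-1])
```

```text
[-0.32892816 -0.54944632  0.13834762]
```

View pics/w2.png

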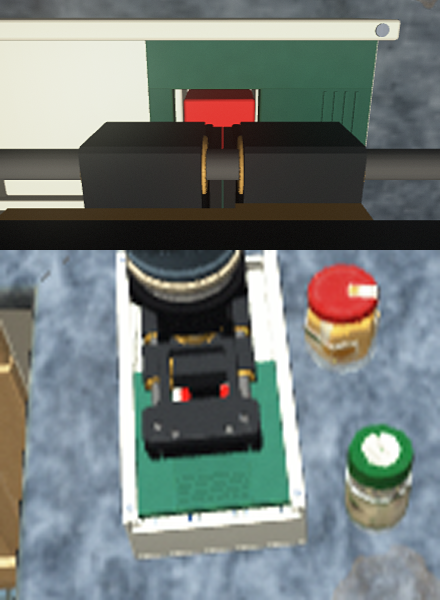

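Run:
```python
from h import *
d=np.load("pose.npz"); b=d["b"]
z=72.5
while z>54:
    z-=2; r.move_straight([*b,z],rate=30); r.pause(.1)
    f=np.mean([(r.pause(.01),r.read_state()["contact_force"])[1] for _ in range(5)],0); print(z,f.round(2),r.read_state()["eef_pos"].round(1))
    if abs(f[2])>2.5: break
a=cams.camera("wrist"); t=r.read_state()["time_s"]; print(t)
for h in(0,-10,-19): 
    X=a["R"]@np.r_[b,z+h]+a["t"]; p=a["K"]@X; print(h,p[:2]/p[2])
for h in(68,55):
    for q in((20,21),(20,-21),(-20,21)):
        Y=d["Y"];Xd=np.r_[Y[1],-Y[0]]
        p=a["K"]@(a["R"]@np.r_[b+q[0]*Xd+q[1]*Y,h]+a["t"]); print(h,q,p[:2]/p[2])
cv2.imwrite("pics/w3.png",a["img"][100:350,100:540,::-1])
```

```text
70.5 [-0.3  -0.13  0.46] [533.9  60.8  70.5]
68.5 [-0.53 -0.42  0.08] [533.9  60.8  68.5]
66.5 [-0.28 -0.15 -0.05] [533.9  60.8  66.5]
64.5 [-0.43  0.46  0.02] [533.9  60.8  64.5]
62.5 [0.22 0.19 0.  ] [533.9  60.8  62.5]
60.5 [-0.26 -0.08 -0.32] [533.9  60.8  60.5]
58.5 [ 0.17 -0.27 -0.12] [533.9  60.8  58.5]
56.5 [ 0.03 -0.   -0.07] [533.9  60.8  56.5]
54.5 [ 0.1  -0.21  0.1 ] [533.9  60.8  54.5]
52.5 [0.73 0.07 2.85] [534.3  60.8  52.8]
11.7333
0 [322.47588757 232.94778047]
-10 [322.46354294 227.17703566]
-19 [322.45341203 222.44114362]
68 (20, 21) [282.37563537 207.48235204]
68 (20, -21) [362.61100479 207.45433887]
68 (-20, 21) [284.57909751 276.89688975]
55 (20, 21) [285.1165139  201.03440595]
55 (20, -21) [359.83240595 201.00776063]
55 (-20, 21) [287.036199  266.2470684]
```

View pics/w3.png

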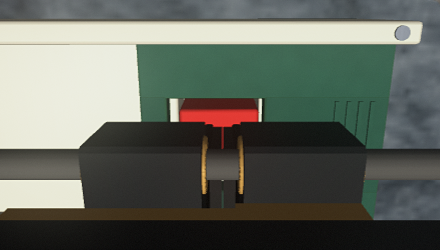

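Contact is at TCP z≈52.5, but the button still looks up (its far edge at row 210 of the full picture). That is lower than expected, so I'll probe the stiffness: a spring button gives about 0.2 N/mm, a rigid part far more.

Run:
```python
from h import *
d=np.load("pose.npz"); b=d["b"]; z=52.5
for i in range(3):
    z-=1; r.move_straight([*b,z],rate=20); r.pause(.05)
    f=np.mean([(r.pause(.01),r.read_state()["contact_force"])[1] for _ in range(4)],0); print(z,f.round(2),r.read_state()["eef_pos"].round(1))
    if abs(f[2])>7: break
c=cams.camera("side"); im=c["img"].copy()
im=cv2.resize(im[200:290,240:360],None,fx=5,fy=5,interpolation=cv2.INTER_CUBIC)
for h,col in((z,(255,255,0)),(z-19,(255,0,255)),(68,(0,255,255)),(z+51,(255,128,0))):
    p=c["K"]@(c["R"]@np.r_[b,h]+c["t"]);p=p[:2]/p[2]; cv2.circle(im,tuple(int(v) for v in (p-[240,200])*5),4,col,-1)
w=cams.camera("wrist")["img"][170:270,220:420]
im=np.vstack([im[:390],cv2.resize(w,(600,210))]); cv2.imwrite("pics/s4.png",im[:,:,::-1]); print(r.read_state()["time_s"])
```

```text
51.5 [0.98 0.17 3.18] [534.3  60.8  51.6]
50.5 [1.07 0.04 3.23] [534.3  60.8  50.6]
49.5 [1.41 0.34 3.05] [534.3  60.8  49.6]
12.8333
```

View pics/s4.png

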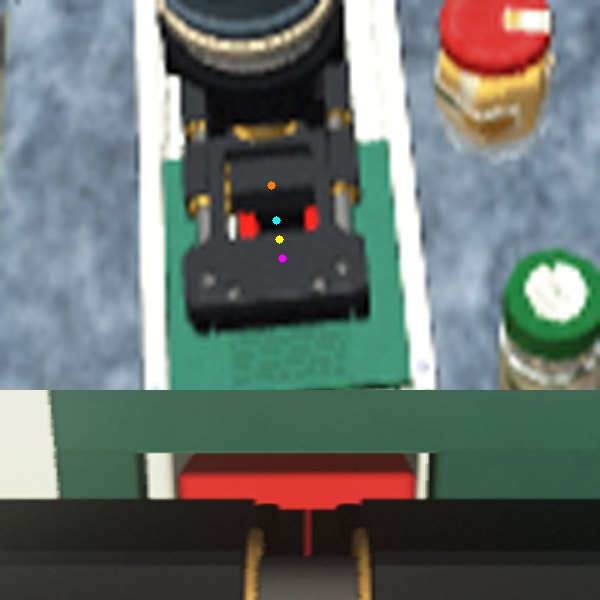

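It is soft at 3.2 N, so this is the spring button. The real tip is about 15 mm above the TCP, so I'll press a further 11–12 mm, watching force.

Run:
```python
from h import *
d=np.load("pose.npz"); b=d["b"]; z=49.5
while z>38:
    z-=2; r.move_straight([*b,z],rate=25); r.pause(.05)
    f=np.mean([(r.pause(.01),r.read_state()["contact_force"])[1] for _ in range(4)],0); print(z,f.round(2),r.read_state()["eef_pos"].round(1))
    if abs(f[2])>8.5: break
print(r.read_state()["time_s"],r.read_state()["finger_gap"])
w=cams.camera("wrist")["img"][170:270,220:420]
s=cams.camera("side")["img"][210:280,260:340]
cv2.imwrite("pics/s5.png",np.vstack([cv2.resize(w,(600,250)),cv2.resize(s,(400,350),interpolation=cv2.INTER_CUBIC)[:,:] if 0 else cv2.resize(s,(600,350),interpolation=cv2.INTER_CUBIC)])[:,:,::-1])
```

```text
47.5 [2.67 0.68 3.69] [534.3  60.7  47.6]
45.5 [3.08 0.42 4.46] [534.3  60.7  45.6]
43.5 [ 3.03 -0.09  4.44] [534.2  60.8  43.6]
41.5 [2.66 0.53 5.39] [534.2  60.8  41.7]
39.5 [2.95 0.52 5.5 ] [534.2  60.8  39.7]
37.5 [3.22 0.8  6.07] [534.3  60.7  37.8]
14.8333 0.6922842906223248
```

View pics/s5.png

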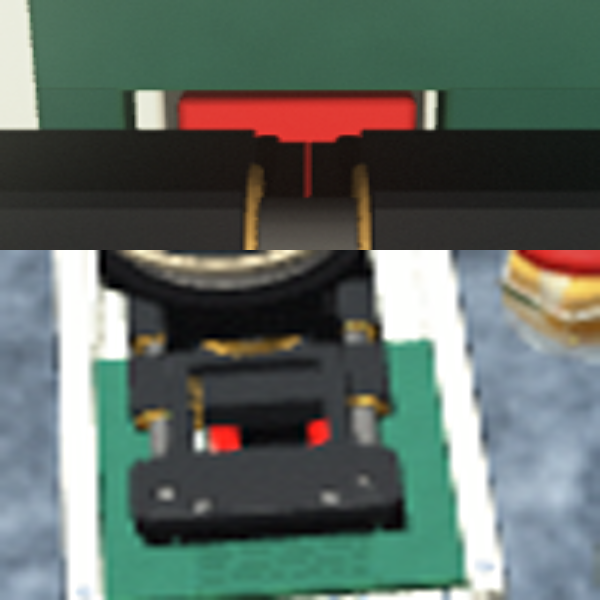

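The force profile (6.1 N) and the sunken red top, now below the lid, show the button about 14 mm down. Now find the window edge and push.

```bash
cat > push.py <<'E'
from h import *
d=np.load("pose.npz"); b,Y=d["b"],d["Y"]
def F(n=4):
    f=np.mean([(r.pause(.01),r.read_state()["contact_force"])[1] for _ in range(n)],0); return np.r_[f[:2]@Y,f[2]]
def go(p,rate,z=37.5): r.move_straight([*(b+p*Y),z],rate=rate); return F()
E
python3 - <<'E'
from push import *
p=0
for p in(3,5,7,8.5,10,11.5,13,14.5,16,17.5,19,21,23,25,27):
    f=go(p,25); print(p,f.round(2),r.read_state()["eef_pos"].round(1))
    if abs(f[0])>9: break
print(r.read_state()["time_s"])
c=cams.camera("top"); cv2.imwrite("pics/t6.png",c["img"][:,:,::-1])
i=c["img"][180:260,270:410].astype(int); m=(i[...,1]>i[...,0]*1.5)&(i[...,1]>i[...,2]*1.1)&(i[...,1]>60)
v,u=np.nonzero(m); print(np.percentile(u,[1,99])+270, [u[v==k].min()+270 for k in(24,28,60)if (v==k).any()])
E
```

```text
3 [-1.92  5.6 ] [533.4  63.3  37.7]
5 [-2.56  5.96] [532.9  65.1  37.6]
7 [-2.74  6.17] [532.5  67.1  37.5]
8.5 [-2.58  6.32] [532.2  68.6  37.5]
10 [-2.79  6.09] [532.   70.   37.4]
11.5 [-2.6   5.86] [531.9  71.5  37.4]
13 [-2.52  6.4 ] [531.7  73.   37.4]
14.5 [-2.87  6.46] [531.6  74.5  37.4]
16 [-2.95  5.88] [531.5  76.   37.4]
17.5 [-3.02  6.36] [531.4  77.5  37.4]
19 [-2.55  6.23] [531.3  79.   37.4]
21 [-3.61  6.03] [531.3  80.9  37.3]
23 [-3.9   5.86] [531.2  82.7  37.3]
25 [-4.15  6.18] [531.2  84.6  37.3]
27 [-4.27  5.86] [531.1  86.6  37.4]
19.2
[336. 380.] [np.int64(336)]
```

```bash
cat >> push.py <<'E'
def lid():
    i=cams.camera("top")["img"][180:260,270:410].astype(int); m=(i[...,1]>i[...,0]*1.5)&(i[...,1]>i[...,2]*1.1)&(i[...,1]>60)
    v,u=np.nonzero(m); return np.percentile(u,1)+270
E
python3 - <<'E'
from push import *
for p in(28,29,30,31,32,33):
    f=go(p,25); print(p,f.round(2),r.read_state()["eef_pos"].round(1),lid())
    if abs(f[0])>10 or f[1]<3: break
print(r.read_state()["time_s"])
E
```

```text
28 [-4.94  5.89] [531.1  87.4  37.3] 336.0
29 [-5.48  5.86] [531.   88.2  37.3] 336.0
30 [-4.9   6.17] [531.   89.2  37.3] 335.0
31 [-5.38  6.02] [531.   90.2  37.4] 335.0
32 [-3.47  6.34] [530.9  91.8  37.3] 334.0
33 [-4.29  2.92] [530.8  93.1  36.9] 334.0
21.25
```

View pics/t6.png

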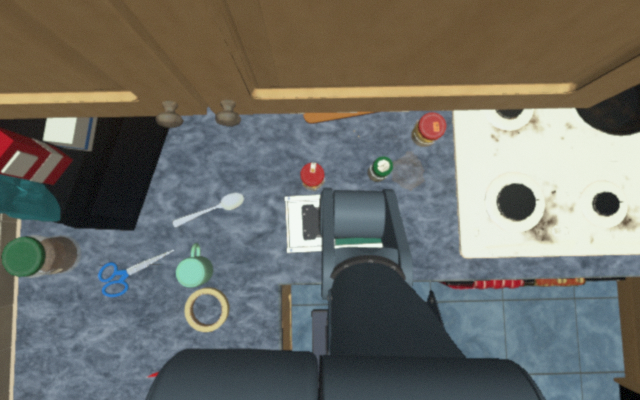

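The arm hides the lid in the top view (336 is only the arm's occlusion edge), so I'll measure the lid's front edge in the wrist picture by code.

```bash
cat >> push.py <<'E'
def lidw(save=None):
    c=cams.camera("wrist"); i=c["img"].astype(int); out=[]
    g=(i[...,1]>i[...,0]*1.3)&(i[...,1]>i[...,2]*1.05)
    for v in(160,172,184,192):
        u=np.nonzero(g[v])[0]
        if len(u)>20: 
            P=ray(c,(np.percentile(u,.5),v),70)[:2]; out.append(((P-b)@Y).round(1).item())
    if save: cv2.imwrite(save,c["img"][:,:,::-1])
    return out
E
python3 - <<'E'
from push import *
c=cams.camera("top"); print("lid front at start",((ray(c,(337,222),70)[:2]-b)@Y))
print(F(10),lidw("pics/w7.png"),r.read_state()["time_s"])
E
```

```text
lid front at start 41.79212445229556
[-4.73080308  2.10020496] [54.8, 55.0, 54.8, 54.9] 21.4333
```

View pics/w7.png

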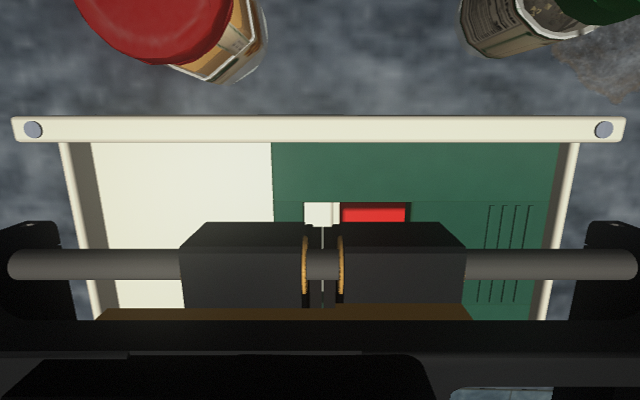

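The lid has moved about 13 mm (front edge 42→55 from the button), its solid part (from column 410) already overlaps the red button, and the finger bears on the window's far edge at column 303. Continue.

Run:
```python
from push import *
for p in(45,75,105,124):
    f=go(p,45); s=r.read_state(); print(p,f.round(2),s["eef_pos"].round(1),s["time_s"])
    if abs(f[0])>12 or abs(f[1])>9: break
print(lidw())
```

```text
45 [0.03 0.06] [532.9 106.4  37.3] 21.8833
75 [-0.89  0.56] [531.8 136.2  37.7] 22.7333
105 [-0.42 -0.02] [530.7 166.3  37.5] 23.5833
124 [-0.75  0.52] [530.1 185.2  37.4] 24.1917
[146.6, 146.8, 146.6, 146.7]
```

Run:
```python
from push import *
for p in(128,130,131.5,132.5):
    f=go(p,25); s=r.read_state(); print(p,f.round(2),s["eef_pos"].round(1),s["time_s"],lidw()[:2])
    if abs(f[0])>12: break
```

```text
128 [-0.75  0.11] [530.  189.   37.4] 24.5833 [150.5, 150.7]
130 [0.01 0.12] [530.2 191.1  37.5] 24.9167 [152.5, 152.7]
131.5 [-0.19 -0.19] [530.4 192.4  37.6] 25.25 [153.8, 154.0]
132.5 [-0.53  0.21] [530.3 193.2  37.6] 25.5833 [154.7, 154.9]
```

Run:
```python
from push import *
go(128.5,40); go(128.5,80,100); print(r.read_state()["contact_force"])
go(128.5,120,200)
q=r.read_state()["joints"]; q[0]-=0.75; r.move_joints(q); print(r.read_state()["time_s"])
c=cams.camera("top"); p=red(c,(335,205,372,238)); print(p,ray(c,p[:2],68))
cv2.imwrite("pics/t8.png",cv2.resize(c["img"][120:300,170:450,::-1],None,fx=2.8,fy=2.8,interpolation=cv2.INTER_CUBIC))
```

```text
[ 0.4260687  -0.19127382 -0.38600462]
29.425
(np.float64(353.6237623762376), np.float64(220.36138613861385), 202) [535.14346741  63.47355043  68.        ]
```

View pics/t8.png

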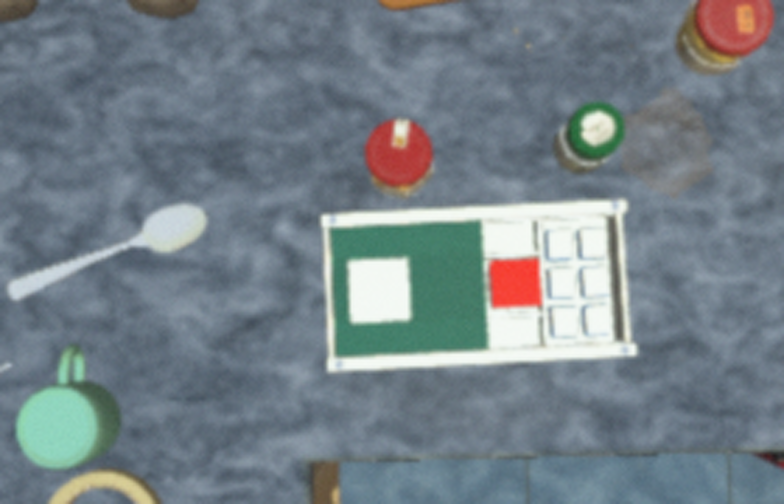

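The lid is fully open with its rear edge at column 487, clear of the red button (490–541). The button shows the same place and size as at the start, so it is up. The tablets are uncovered, and the jars, pot and mug look undisturbed.

```bash
python3 -c "
from bench import ticket; print(ticket.hand_in())"
```

```text
the job is handed in; nothing more can be done
None
```

The tablet box is open and handed in: the lid is pushed back about 113 mm, the button has sprung up behind it, the finger is clear, nothing else was touched, and it took about 29 s.

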